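Reset the docked scanner through its base station

ROBOT

A 6-joint arm with a two-finger parallel gripper is mounted at the origin on a cart in front of the work surface, level with it; the furniture and walls round the work are solid. World frame = base frame: x ahead of the robot, y to its left, z up, the work surface at z = 0. Lengths are in m, angles in rad, forces in N, time in s.
With the tool pointing down it reaches from about 0.375 to 0.975 m from the base axis. Payload 3.8 kg.
Tool frame: the origin (TCP) lies at the very end of the fingers, on their centre line; the grasp point (between the pads) lies 19 mm behind it; z points along the fingers, y is the line along which they close (so a half turn about z gives the same grasp; the last joint's range is limited). The gripper opens to 85 mm and grips with 20 to 120 N. Pads are 22 mm wide; open, the fingers measure 114 mm over their backs; the gripper's body (76 mm by 85 mm) begins 54 mm behind the grasp point. The pads swing forward as they close: fully open they stand 13 mm farther back than shut.
Start: joints at [-1.375, 0.264, 1.604, -0, 1.274, -0.037], TCP at [0.156, -0.657, 0.231] pointing down, gripper open.
Joint ranges: [-2.63, 2.63], [-0.94, 2.18], [0.31, 2.57], [-1.31, 4.45], [0, 2.66], [-2.55, 2.55]. Speed limits (rad/s): [2.57, 2.57, 3.14, 3.14, 3.14, 3.14].

INTERFACE

Orientations are given as a rotation vector (axis times angle).
In Python, from workcell import bot gives the robot as it stands. The module is installed in compiled form; this text tells all that it offers.
- The arm moves only by the shell command python3 -m jog 'ROWS' [OPENING] [FORCE]. ROWS is a JSON list of rows, 1 to 5 of them, each of 4 numbers: dx, dy, dz in m, then a turn about the tool's z in rad; each row shifts and turns the commanded pose from where the row before left it, along the tool's axes as they then stand; what a row does not reach is not made up. A row lasts 1/8 s, in which the tool goes at most 0.0625 m and 0.188 rad, less where a joint would pass 70% of its speed; a pose out of reach is approached as far as the arm can. OPENING is the opening from 0.0 (shut) to 1.0 (fully open), set as the command begins (- or left out keeps the last). The fingers move at their own pace and stop on an object; FORCE is the grip in N (left out, the last holds). Time passes only in rows, so rows that do not move let the fingers close. It prints the time, the measured TCP pose, the force, the opening and the grip force at its end. Input that does not fit is refused with a message, and nothing moves.
- bot.read_state(): the state, without advancing time (a new reading comes with each control period).
- bot.read_camera(name): name is "scene" or "top" or "wrist"; returns the picture (400x640x3 uint8, red, green, blue); there is no depth.
- bot.camera_info(name): a dict with "intrinsics" (3x3 intrinsics, pixels), "extrinsics" (4x4, takes a point from camera to world coordinates). Camera axes: x right, y down, z forward; pixel columns grow to the right and rows downward; lengths in m; the calibration is good to about 2 mm. The wrist camera is an equidistant fisheye: a pixel r from the principal point sees the ray r / f radians off the axis. A picture is of the moment at which its call begins: read the wrist's pose just before it. camera_info takes no time and is no camera call; for the wrist camera it gives the pose at the moment of the call.
- bot.finish_job(): hands the job in; it is judged then, once.
Trained networks look in the newest picture that a camera, given by its name, has taken for a name from the list of things; names that differ only in an ending like _2 or _b are one class to them, and where a whole thing is asked for, a point or a joint stands for the part that bears it (a point fixed in the world has none). Each returns a list of dicts, best first, with "conf" (0 to 1); they miss things now and then, are a little off and sometimes report something else, mostly with a low value. They report only what shows in the picture. A call takes as long as a camera call.
- bot.search_frame(camera, thing): "box" ([left, top, right, bottom] in pixels, round what is visible of it).
- bot.regions_of(camera, thing): "pixels" (400x640 bool, what is visible of it) and "box" ([left, top, right, bottom] in pixels, round what is visible of it).
- bot.spot_point(camera, thing): "pixel" ([row, column] in pixels: a listed point, or the origin of a listed thing).
The state is a dict: "time": time; "q": joint angles; "joint_vel": joint speeds; "joint_torque": joint torques, N m; "tool_pos": TCP position; "tcp_rot": TCP orientation; "wrist_force": force on the tool from outside, world axes, zero at the start; "torque": the same for the moment, N m; "width": opening from 0.0 (shut) to 1.0 (fully open); "grip_force": force on a finger pad.
Only numpy, scipy, OpenCV 4.12 (cv2) and the standard library are available. Lean on these libraries where they do the work, as an engineer would, in place of code of your own. Each camera call takes 0.05 s, during which the arm holds its last target. There are 200 camera calls.

TASK

The hand scanner that lies upside down in its dock has to be reset. Take its upright grip between the fingers, squeeze the trigger fully against its spring and let it spring right back; then draw the reset pin out of its stand, put it down through the round hole in the top of the base station and press the recessed button under it fully down. Finish holding: the program ends with the gripper still gripping the pin and the pin keeping the button down; do not press the button in the long slot, and leave the loupe, the moulded part and the vee block where they are.

Things in the scene. Friction and masses are not known exactly. Their poses are not given: they have to be found in the camera images.
- scanner_dock: Fixed dock with a grey pistol-shaped scanner upside down in it. Origin: centre of the 140 x 92 mm base plate's underside, on the bench; x from the scanner's window end to its rear, z up. Head: x -62 to 66, y -32 to 32 mm, top 64 mm above the bench (two hinge lugs at y +-14 mm reach 84 mm). The grip stands up from it, the trigger in front (-x) of the grip. Place and yaw vary.
- scanner_grip: The fixed upright pistol grip of the scanner: 28 mm thick along x (x 16 to 44 mm in the dock's frame), 34 mm wide along y, its top 145 mm above the bench. This body's origin and axes are those of scanner_dock.
- trigger (a joint): Trigger angle, rad: 0 released, 0.26 fully squeezed (stop). A flat blade 8 mm thick, 20 wide, 54 long, standing up from a hinge at its lower end (axis along the dock's y), leaning 0.12 rad away from the grip when released; squeezing turns its upper end towards the grip (+x). Return spring: 2 N at first, 8 N at full squeeze, 40 mm above the hinge.
- squeeze_point (a point): Point fixed on the dock, 22 mm along its x and 120 mm above the bench: midway between the trigger's outer face and the back of the grip when fully squeezed (44 mm apart there, 55 mm when released). Fingers closing along the dock's x from above, centred here, squeeze the trigger. Axes as the dock's.
- trigger_hinge (a point): Hinge of the trigger, fixed on the dock, 80 mm above the bench; axes as the dock's.
- base_station: Fixed dark box 70 (x) x 110 (y) x 50 (z) mm; origin: centre of its underside, on the bench. Its flat top has two openings 36 mm deep: a round hole 14 mm across at y = -26 mm and a slot 12 (x) x 30 (y) mm at y = +26 mm, each with a sprung button 20 mm down. Place and yaw vary.
- round_hole (a point): Centre of the mouth of the round hole, in the top face of the base station (50 mm above the bench), z up. The button's top lies 20 mm below it.
- reset_button_top (a point): Centre of the top of the button in the round hole, 11 mm across; moves down with the button. 30 mm above the bench when not pressed, 24 mm when fully down.
- reset_button (a joint): Travel of the button in the round hole, m: 0 up, 0.006 fully down (stop). Spring: 1.5 N at first, 5 N fully down; it comes up when released.
- slot_button (a joint): Travel of the button in the long slot, m: 0 up, 0.006 fully down. Not to be pressed.
- pin_stand: Fixed metal block 56 x 56 x 65 mm with a 9 mm hole down its middle, on a 70 mm square foot 8 mm high; origin: centre of the underside, on the bench. The reset pin stands in the hole. Place and yaw vary.
- reset_pin: Loose blunt pin, 124 mm long, 35 to 70 g: shank 6 mm thick, 60 mm long, below a ringed round handle 16 mm thick, 64 mm long. Origin: tip of the shank; z along the pin to the handle (up). In the stand it is upright, the handle's lower shoulder on the block: tip 5 mm, handle 65 to 129 mm above the bench. Lift it 62 mm to clear the stand.
- moulded_part: Bystander: small white moulded part, 24 mm across, 27 mm high, origin under its centre.
- loupe: Bystander: black loupe, 40 mm across, 44 mm high, origin under its centre.
- v_block: Bystander: grey vee block 45 x 40 x 34 mm, origin under its centre.

How it is judged:
On the way, in this order (a step that is already met when the one before it is completed fails the run):
1. the trigger is squeezed between the fingers and the grip (value of joint trigger above 0.2 rad and contact force between the fingers and scanner_grip above 1 N), for 0.2 s.
2. the trigger has sprung back and the scanner is let go (value of joint trigger below 0.04 rad and contact force between the fingers and scanner_dock below 0.1 N), for 0.2 s.
3. the pin is held clear of its stand (z of reset_pin in the frame of pin_stand above 0.066 m and contact force between the fingers and reset_pin above 1 N), for 0.1 s.
At the end, for the whole second after the job is handed in: The gripped pin (over 2 N) reaches through the round hole, tip 20 mm deep, within 8 mm of the button centre, and holds it over 4.5 of 6 mm down with over 1.5 N; fingers off the base station, trigger back (under 0.04 rad), slot button up (under 2 mm), each bystander within 40 mm of its start (value of joint reset_button above 0.0045 m and contact force between reset_pin and base_station above 1.5 N and horizontal distance between reset_pin and reset_button_top below 0.008 m and z of reset_pin in the frame of round_hole below -0.02 m and contact force between the fingers and reset_pin above 2 N and contact force between the fingers and base_station below 0.5 N and value of joint trigger below 0.04 rad and value of joint slot_button below 0.002 m and distance of each of moulded_part, loupe, v_block from where it was at the start of the episode below 0.04 m); the arm keeps its last pose, push and grip.
It fails at once if the button in the long slot is pressed (over 3 mm) (value of joint slot_button above 0.003 m).
It fails at once if the moulded part is moved over 40 mm (distance of moulded_part from where it was at the start of the episode above 0.04 m).
It fails at once if the loupe is moved over 40 mm (distance of loupe from where it was at the start of the episode above 0.04 m).
It fails at once if the v block is moved over 40 mm (distance of v_block from where it was at the start of the episode above 0.04 m).
It also fails if it takes over 51 s, if anything falls off the work surface, if the arm or the gripper's body presses on something with over 40 N, if the wrist force passes 120 N, or if a joint passes its speed limit or range.

## Working session

There is one attempt and no reset: what is moved stays moved. The work goes in short steps, Python scripts to look and compute and a shell command to move; the robot and the scene stay as the last step left them, time stands still between calls to the robot, and variables do not carry over. Pictures are saved under pics/ and viewed, at most 10 in all, crops included, and the job is handed in when it is done.

```bash
mkdir -p pics; cat > h.py <<'E'
import numpy as np, cv2
from scipy.spatial.transform import Rotation as R
from workcell import bot
def ray(cam,px):  # px=(row,col)
    i=bot.camera_info(cam);K=np.array(i["intrinsics"]);T=np.array(i["extrinsics"])
    x=(px[1]-K[0,2])/K[0,0];y=(px[0]-K[1,2])/K[1,1]
    if cam=="wrist":
        r=np.hypot(x,y);d=np.array([np.sin(r)*x/max(r,1e-9),np.sin(r)*y/max(r,1e-9),np.cos(r)])
    else: d=np.array([x,y,1.])
    d=T[:3,:3]@d;return T[:3,3],d/np.linalg.norm(d)
def atz(cam,px,z):
    o,d=ray(cam,px);return o+d*(z-o[2])/d[2]
def tri(pairs):
    A=np.zeros((3,3));b=np.zeros(3);L=[]
    for o,d in pairs:
        P=np.eye(3)-np.outer(d,d);A+=P;b+=P@o;L.append((P,o))
    p=np.linalg.solve(A,b);return p,[round(float(np.linalg.norm(P@(p-o))),4) for P,o in L]
def save(cam,name):
    im=bot.read_camera(cam);cv2.imwrite("pics/"+name,im[:,:,::-1]);return im
E
python3 - <<'E'
from h import *
np.set_printoptions(precision=4,suppress=True)
for c in ("top","scene"):
    im=save(c,c+"0.png");print(c,np.array(bot.camera_info(c)["extrinsics"])[:3].tolist())
    for t,z in (("squeeze_point",.12),("trigger_hinge",.08),("scanner_dock",0),("scanner_grip",0),("round_hole",.05),("reset_button_top",.03),("base_station",0),("pin_stand",0),("reset_pin",.005),("loupe",0),("moulded_part",0),("v_block",0)):
        for r in bot.spot_point(c,t)[:2]: print(c,t,np.round(r["pixel"],1),round(r["conf"],2),atz(c,r["pixel"],z))
s=bot.read_state();print(s["tool_pos"],s["tcp_rot"],s["time"])
E
python3 -c "
import cv2
cv2.imwrite('pics/both.png',cv2.hconcat([cv2.imread('pics/top0.png')]))"
```

```text
top [[0.0028155955108670585, -0.9855254408354294, 0.16950421200681617, 0.3296245738809133], [-0.9998528292865255, -0.005643018484676405, -0.01620111447127873, -0.04781889824492089], [0.016923125882917202, -0.16943365016582185, -0.9853962888106675, 1.1683888053105584]]
top squeeze_point [196.  255.1] 0.84 [0.5178 0.1319 0.12  ]
top trigger_hinge [206.  261.4] 0.56 [0.4947 0.1189 0.08  ]
top scanner_dock [209.6 262.3] 0.73 [0.4951 0.1279 0.    ]
top scanner_grip [209.2 260.7] 0.72 [0.4964 0.1331 0.    ]
top scanner_grip [206.5 400. ] 0.35 [ 0.5076 -0.3153  0.    ]
top round_hole [203.3 334.9] 0.73 [ 0.5089 -0.1025  0.05  ]
top round_hole [157.1 391.5] 0.52 [ 0.6578 -0.282   0.05  ]
top base_station [208.1 334.8] 0.61 [ 0.5012 -0.1045  0.    ]
top pin_stand [205.5 400.1] 0.9 [ 0.5108 -0.3157  0.    ]
top reset_pin [206.9 401.6] 0.46 [ 0.5055 -0.3192  0.005 ]
top loupe [212.2 446.9] 0.45 [ 0.4898 -0.4666  0.    ]
top moulded_part [161.3 393. ] 0.41 [ 0.6582 -0.297   0.    ]
top v_block [230.8 185.8] 0.71 [0.4262 0.3671 0.    ]
scene [[0.4560066442745602, -0.3814684586215676, 0.8040769586639952, -0.5427326649809991], [-0.8899310289389236, -0.2045669538960145, 0.4076458329302708, -0.575716052171498], [0.008983546580449555, -0.9014622434969704, -0.4327645080644272, 0.6889361818230403]]
scene trigger_hinge [202.9 271.6] 0.75 [0.4654 0.1093 0.08  ]
scene scanner_dock [219.5 275.4] 0.94 [0.4901 0.1126 0.    ]
scene round_hole [215.8 332.2] 0.7 [ 0.5302 -0.0972  0.05  ]
scene base_station [232.2 324. ] 0.73 [ 0.4929 -0.0847  0.    ]
scene pin_stand [247.5 384.5] 0.67 [ 0.4988 -0.3009  0.    ]
scene loupe [262.8 436.1] 0.78 [ 0.4913 -0.4673  0.    ]
scene moulded_part [227.8 393.9] 0.41 [ 0.6367 -0.291   0.    ]
[ 0.1557 -0.6568  0.2313] [3.1203 0.3649 0.    ] 1.3
```

View pics/top0.png

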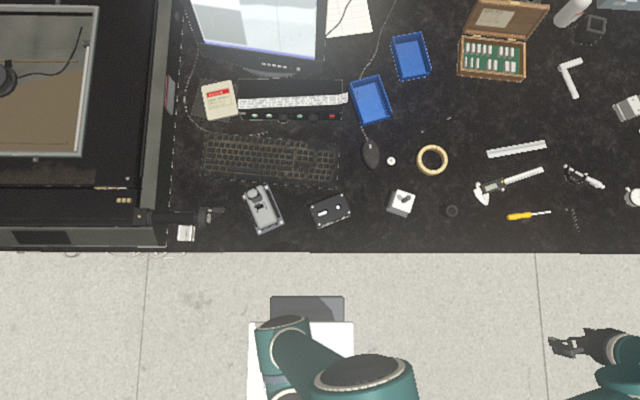

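View pics/scene0.png

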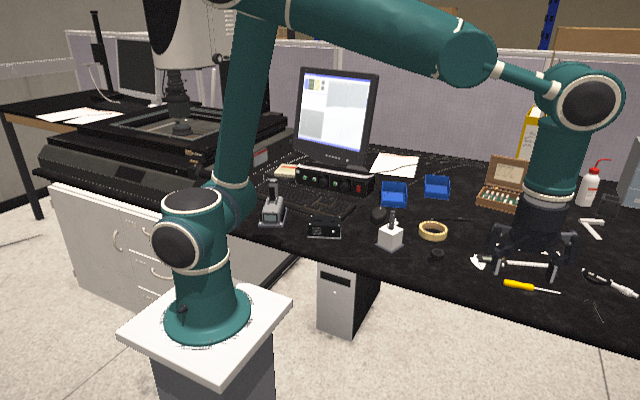

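The top view shows the scanner at (row 209, col 262), the base station at (210, 330), the pin stand at (203, 401) and the loupe at (211, 451). The scene view agrees with this. I'm moving towards the dock and will measure on the way.

```bash
python3 -m jog '[[0.036,-0.048,-0.01,0],[0.036,-0.048,-0.01,0],[0.036,-0.048,-0.01,0],[0.036,-0.048,-0.01,0],[0.036,-0.048,-0.01,0]]' 1.0 40
python3 -m jog '[[0.036,-0.048,-0.01,0],[0.036,-0.048,-0.01,0],[0.036,-0.048,-0.01,0],[0.036,-0.048,0,0],[0,0,0,0]]'
cat > look.py <<'E'
from h import *
import sys
np.set_printoptions(precision=4,suppress=True)
im=save("wrist",sys.argv[1])
Z=dict(squeeze_point=.12,trigger_hinge=.08,scanner_dock=0,scanner_grip=0,round_hole=.05,reset_button_top=.03,base_station=0,pin_stand=0,reset_pin=.005)
for t in sys.argv[2:]:
    for r in bot.spot_point("wrist",t)[:2]: print(t,np.round(r["pixel"],1),round(r["conf"],2),atz("wrist",r["pixel"],Z[t]))
s=bot.read_state();print(s["tool_pos"],s["tcp_rot"],s["time"])
E
python3 look.py w1.png squeeze_point trigger_hinge scanner_dock round_hole reset_button_top base_station pin_stand reset_pin
```

```text
time: 1.92
tool_pos: [0.276, -0.38, 0.2818]
tcp_rot: [3.12, 0.364, 0.001]
wrist_force: [1.6, 1.2, 0.4]
width: 1.001
grip_force: 0.0
time: 2.55
tool_pos: [0.3726, -0.1581, 0.3118]
tcp_rot: [-3.119, -0.377, -0.003]
wrist_force: [-0.1, -0.7, -0.7]
width: 1.002
grip_force: 0.0
squeeze_point [ 19.5 119.2] 0.71 [0.5103 0.1259 0.12  ]
squeeze_point [  7.4 445.2] 0.33 [ 0.5969 -0.2553  0.12  ]
trigger_hinge [ 36.9 134.1] 0.72 [0.4945 0.1221 0.08  ]
scanner_dock [ 44.5 164.8] 0.65 [0.4974 0.1142 0.    ]
round_hole [ 57.8 307.2] 0.81 [ 0.502  -0.1173  0.05  ]
round_hole [ 19.9 118. ] 0.25 [0.5254 0.1824 0.05  ]
reset_button_top [ 60.9 308.6] 0.53 [ 0.5013 -0.1189  0.03  ]
base_station [ 67.8 285.3] 0.94 [ 0.4886 -0.0864  0.    ]
pin_stand [ 94.5 439.9] 0.55 [ 0.5103 -0.3194  0.    ]
reset_pin [ 62.9 308. ] 0.62 [ 0.502  -0.1168  0.005 ]
reset_pin [  9.3 443.9] 0.17 [ 0.6453 -0.2945  0.005 ]
[ 0.3709 -0.1628  0.3112] [-3.1208 -0.3607  0.0005] 3.0
```

View pics/w1.png

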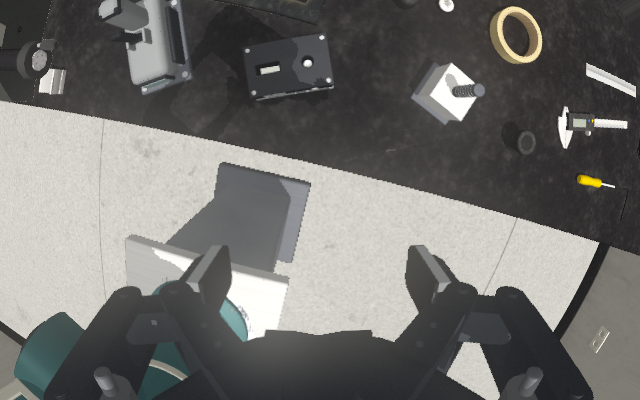

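The wrist view shows the scanner at the upper left (grip near col 125, row 10; trigger near col 140, row 40). The base station's round hole is at (col 307, row 62), with the slot at its left, and the pin stand is at (col 445, row 92). Next I'll look at the dock up close.

```bash
python3 -m jog '[[0.018,-0.051,0,0],[0.018,-0.051,0,0],[0.018,-0.051,0,0],[0.018,-0.051,0,0],[0.018,-0.051,0,0]]'
python3 -m jog '[[0,0,0,0],[0,0,0,0]]'
python3 look.py w2.png squeeze_point trigger_hinge scanner_dock round_hole base_station
```

```text
time: 3.62
tool_pos: [0.4003, 0.1082, 0.3115]
tcp_rot: [3.12, 0.362, 0.001]
wrist_force: [1.2, -0.3, -0.4]
width: 0.998
grip_force: 0.0
time: 3.88
tool_pos: [0.4001, 0.1066, 0.3111]
tcp_rot: [3.12, 0.365, -0.001]
wrist_force: [-0.3, 0.1, -0.1]
width: 1.004
grip_force: 0.0
squeeze_point [131.7 484.2] 0.73 [ 0.4973 -0.0731  0.12  ]
squeeze_point [ 65.9 320.4] 0.64 [0.5149 0.1307 0.12  ]
trigger_hinge [ 91.7 322.7] 0.95 [0.4905 0.1217 0.08  ]
scanner_dock [ 91.8 323.7] 0.6 [0.4955 0.1203 0.    ]
round_hole [132.4 483.3] 0.63 [ 0.5019 -0.1128  0.05  ]
base_station [132.4 448. ] 0.79 [ 0.4874 -0.0796  0.    ]
[0.4002 0.1061 0.3113] [3.1207 0.3611 0.0002] 4.175
```

View pics/w2.png

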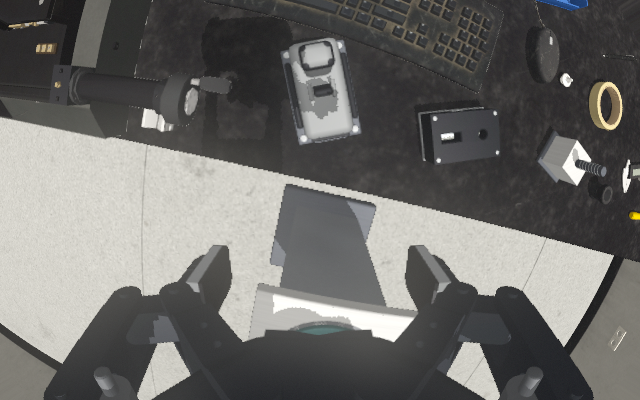

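The dock is at rows 38–145, cols 280–360, with the grip away from the robot and the trigger nearer. The base's round hole is at (col 483, row 134) and its slot at (450, 136). I'll crop and enlarge to get the yaws.

```bash
python3 -c "
import cv2
i=cv2.imread('pics/w2.png');a=cv2.resize(i[25:155,265:375],None,fx=4,fy=4,interpolation=2);b=cv2.resize(i[90:180,405:505],None,fx=3.4,fy=3.4,interpolation=2)
b=cv2.copyMakeBorder(b,0,a.shape[0]-b.shape[0],4,0,0);cv2.imwrite('pics/c2.png',cv2.hconcat([a,b]));print(a.shape,b.shape)"
```

```text
(520, 440, 3) (520, 344, 3)
```

View pics/c2.png

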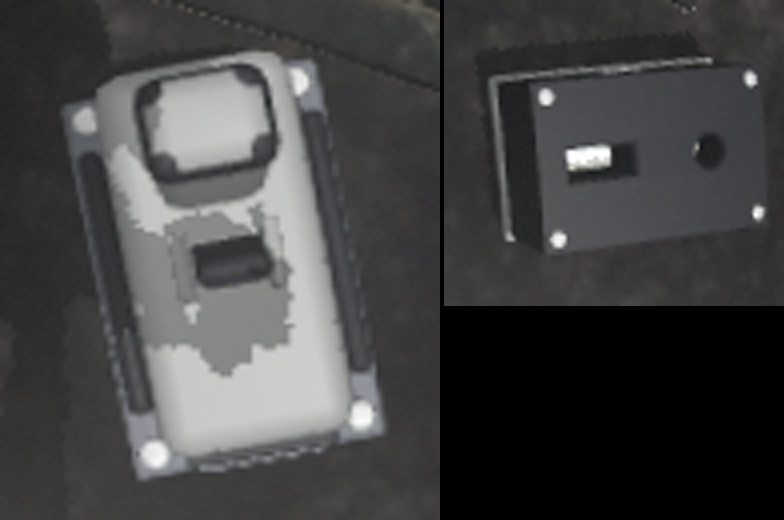

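The enlarged crop shows the four screws on the dock and four on the base, all clearly visible, along with the grip top and the hole mouth. I'll compute poses from these.

```bash
cat > m.py <<'E'
from h import *
np.set_printoptions(precision=4,suppress=True)
A=lambda c,r,z:atz("wrist",(25+r/4,265+c/4),z)[:2]
B=lambda c,r,z:atz("wrist",(90+r/3.4,405+(c-444)/3.4),z)[:2]
d=np.array([A(*p,.012) for p in ((85,120),(298,82),(155,453),(361,415))])
x=d[0]+d[1]-d[2]-d[3];y=d[0]-d[1]+d[2]-d[3]
print("dock",d.mean(0),np.degrees([np.arctan2(x[1],x[0]),np.arctan2(-y[0],y[1])]),np.linalg.norm(x)/2,np.linalg.norm(y)/2)
x/=np.linalg.norm(x);g=A(208,122,.145);print("grip c",g,"squeeze from grip",g-.008*x,"from dock",d.mean(0)+.022*x)
b=np.array([B(*p,.05) for p in ((545,97),(750,79),(559,240),(757,212))])
x=b[0]+b[1]-b[2]-b[3];y=b[0]-b[1]+b[2]-b[3]
print("base",b.mean(0),np.degrees([np.arctan2(x[1],x[0]),np.arctan2(-y[0],y[1])]),np.linalg.norm(x)/2,np.linalg.norm(y)/2)
y/=np.linalg.norm(y);print("hole",B(708,151,.05),b.mean(0)-.026*y)
E
python3 m.py
```

```text
dock [0.4948 0.1241] [24.3158 23.8225] 0.1225414548231979 0.07538787944621306
grip c [0.5211 0.136 ] squeeze from grip [0.5138 0.1327] from dock [0.5148 0.1332]
base [ 0.4895 -0.0895] [22.4248 22.3342] 0.058336339770179435 0.0981844401752114
hole [ 0.4989 -0.1125] [ 0.4994 -0.1136]
```

```bash
python3 - <<'E'
from h import *
np.set_printoptions(precision=4,suppress=True)
s=bot.read_state();print(s["q"],s["tool_pos"]);T=np.array(bot.camera_info("wrist")["extrinsics"])
Rt=R.from_rotvec(s["tcp_rot"]).as_matrix();print("cam in tool",Rt.T@(T[:3,3]-s["tool_pos"]))
for n,w,t in (("lens knob",(85,228),(210,221)),("ring",(103,187),(216,203)),("tube body",(85,80),(215,142))):
    print(n,*tri([ray("wrist",w),ray("top",t)]))
E
```

```text
[ 0.199  -0.2909  2.0068 -0.0001  1.4256  1.5394] [0.4002 0.1061 0.3113]
cam in tool [ 0.0701 -0.0004 -0.1428]
lens knob [0.4756 0.2261 0.1211] [0.0016, 0.0016]
ring [0.4523 0.2659 0.1417] [0.0065, 0.0065]
tube body [0.4565 0.4532 0.111 ] [0.0058, 0.0058]
```

```bash
python3 -m jog '[[0,0,0,-0.188],[0,0,0,-0.188],[0,0,0,-0.188],[0,0,0,-0.188],[0,0,0,-0.188]]' >/dev/null
python3 -m jog '[[0,0,0,-0.188],[0,0,0,-0.188],[0,0,0,-0.188],[0,0,0,-0.188],[0,0,0,-0.069]]'
cat >> h.py <<'E'
def go(x,y,z,yawdeg=None):
    s=bot.read_state();M=R.from_rotvec(s["tcp_rot"]).as_matrix()
    ty=np.degrees(np.arctan2(M[1,1],M[0,1]))
    print("t",round(s["time"],2),"pos",np.round(s["tool_pos"],4),"tool y dir",round(ty,2),"shift",np.round(M.T@(np.array([x,y,z])-s["tool_pos"]),4),"F",np.round(s["wrist_force"],1),"w",round(s["width"],3),"g",round(s["grip_force"],1),"tilt",np.round(M[:2,2],3))
    if yawdeg is not None: print("turn",round(float(np.radians((ty-yawdeg+90)%180-90)),4))
E
python3 -m jog '[[0,0,0,0],[0,0,0,0]]'>/dev/null
python3 -c "
from h import *
go(.5145,.133,.2,24.1)"
```

```text
time: 5.42
tool_pos: [0.4001, 0.1065, 0.3113]
tcp_rot: [1.709, 2.636, 0.0]
wrist_force: [-0.5, 0.5, 0.2]
width: 0.998
grip_force: 0.0
t 5.67 pos [0.4001 0.1068 0.3113] tool y dir 23.86 shift [-0.0223  0.1152  0.1113] F [-0.7 -0.  -0.7] w 0.997 g 0.0 tilt [0. 0.]
turn -0.0041
```

```bash
python3 -m jog '[[-0.0056,0.0288,0.0278,0],[-0.0056,0.0288,0.0278,0],[-0.0056,0.0288,0.0278,0],[-0.0055,0.0288,0.0278,0],[0,0,0,0]]' >/dev/null
python3 -m jog '[[0,0,0,0],[0,0,0,0]]' >/dev/null
python3 look.py w3.png squeeze_point trigger_hinge scanner_grip
python3 -c "
from h import *
go(.5145,.133,.101,24.1)"
```

```text
squeeze_point [201.8 319.8] 0.95 [0.5149 0.136  0.12  ]
trigger_hinge [190.  292.3] 0.57 [0.4935 0.1251 0.08  ]
scanner_grip [172.8 295.5] 0.81 [0.4914 0.123  0.    ]
[0.5145 0.1337 0.2012] [1.7109 2.6332 0.0022] 6.75
t 6.75 pos [0.5145 0.1337 0.2012] tool y dir 23.97 shift [-0.0006 -0.0004  0.1002] F [-0.6  0.3  0. ] w 0.997 g 0.0 tilt [0.002 0.   ]
turn -0.0022
```

View pics/w3.png

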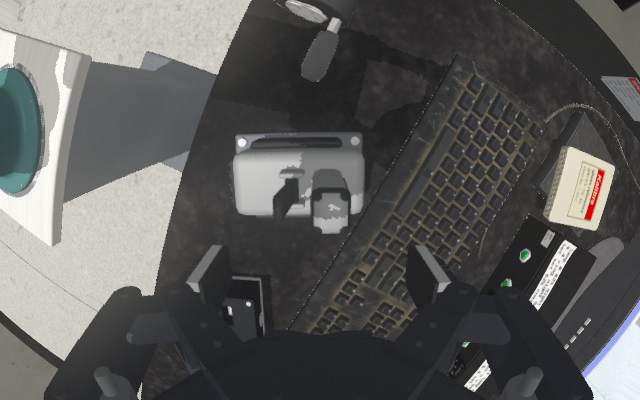

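The grip is at (col 330, row 207) and the trigger at (288, 190), both between the open fingers, and the squeeze point agrees to about 3 mm. I'm descending and squeezing.

```bash
python3 -m jog '[[0,0,0.034,0],[0,0,0.034,0],[0,0,0.032,0],[0,0,0,0],[0,0,0,0]]' 
python3 -m jog '[[0,0,0,0],[0,0,0,0],[0,0,0,0],[0,0,0,0],[0,0,0,0]]' 0.0 40
python3 -m jog '[[0,0,0,0],[0,0,0,0],[0,0,0,0],[0,0,0,0],[0,0,0,0]]'; python3 -c "
from h import *
go(.5145,.133,.101,24.1)"
```

```text
time: 7.38
tool_pos: [0.5153, 0.1338, 0.1015]
tcp_rot: [1.711, 2.633, 0.002]
wrist_force: [0.2, 1.0, 0.2]
width: 0.998
grip_force: 0.0
time: 8.0
tool_pos: [0.5146, 0.1336, 0.1017]
tcp_rot: [1.711, 2.635, -0.0]
wrist_force: [-0.9, 1.0, 7.8]
width: 0.522
grip_force: 46.4
time: 8.62
tool_pos: [0.5146, 0.1336, 0.1017]
tcp_rot: [1.711, 2.635, -0.001]
wrist_force: [0.3, -0.0, 7.1]
width: 0.522
grip_force: 46.4
t 8.62 pos [0.5146 0.1336 0.1017] tool y dir 24.02 shift [-0.0005 -0.0004  0.0007] F [ 0.3 -0.   7.1] w 0.522 g 46.4 tilt [-0. -0.]
turn -0.0014
```

Opening is 0.522, or 44.4 mm, so the trigger is fully squeezed. I'm releasing it, rising and going to the pin stand.

```bash
python3 -m jog '[[0,0,0,0],[0,0,0,0],[0,0,0,0],[0,0,0,0],[0,0,0,0]]' 1.0
python3 -m jog '[[0,0,0,0],[0,0,0,0],[0,0,-0.03,0],[0,0,-0.06,0],[0,0,-0.06,0]]' 
python3 -m jog '[[-0.051,-0.0235,0,0],[-0.051,-0.0235,0,0],[-0.051,-0.0235,0,0],[-0.051,-0.0235,0,0],[-0.051,-0.0235,0,0]]' 
python3 -m jog '[[-0.051,-0.0235,0,0],[-0.051,-0.0235,0,0],[-0.051,-0.0235,0,0],[0,0,0,0],[0,0,0,0]]' 
python3 look.py w4.png pin_stand reset_pin round_hole trigger_hinge
python3 -c "
from h import *
for t in ('pin_stand','reset_pin','scanner_grip'): print(t,[(np.round(r['box'],1),round(r['conf'],2)) for r in bot.search_frame('wrist',t)])
go(.51,-.317,.25)
im=cv2.imread('pics/w4.png');cv2.imwrite('pics/c4.png',cv2.resize(im[100:300,200:440],None,fx=3,fy=3,interpolation=2))"
```

```text
time: 9.25
tool_pos: [0.5147, 0.1337, 0.1003]
tcp_rot: [1.711, 2.634, 0.001]
wrist_force: [-0.4, 0.6, 0.1]
width: 1.001
grip_force: 0.0
time: 9.88
tool_pos: [0.5138, 0.1335, 0.251]
tcp_rot: [-1.711, -2.634, 0.002]
wrist_force: [1.2, -0.1, 0.4]
width: 0.997
grip_force: 0.0
time: 10.5
tool_pos: [0.5104, -0.1489, 0.2503]
tcp_rot: [1.711, 2.634, 0.0]
wrist_force: [0.3, 0.3, -0.0]
width: 1.0
grip_force: 0.0
time: 11.12
tool_pos: [0.5082, -0.3153, 0.2497]
tcp_rot: [-1.712, -2.633, -0.001]
wrist_force: [0.5, 0.9, -0.2]
width: 0.995
grip_force: 0.0
pin_stand [165.4 326.1] 0.69 [ 0.5179 -0.3106  0.    ]
round_hole [  7.  385.9] 0.81 [ 0.4992 -0.1076  0.05  ]
trigger_hinge [162.7 327.4] 0.34 [ 0.5105 -0.2952  0.08  ]
[ 0.5087 -0.3143  0.2503] [1.7091 2.6359 0.0003] 11.375
pin_stand [(array([288.6, 128.2, 362.8, 207.6]), 0.96)]
reset_pin [(array([320.6, 169. , 338.9, 198.1]), 0.77)]
scanner_grip []
t 11.53 pos [ 0.5087 -0.3148  0.2503] tool y dir 24.05 shift [-0.0026  0.0003  0.0003] F [-0.3  0.5 -0.1] w 1.001 g 0.0 tilt [ 0. -0.]
```

View pics/c4.png

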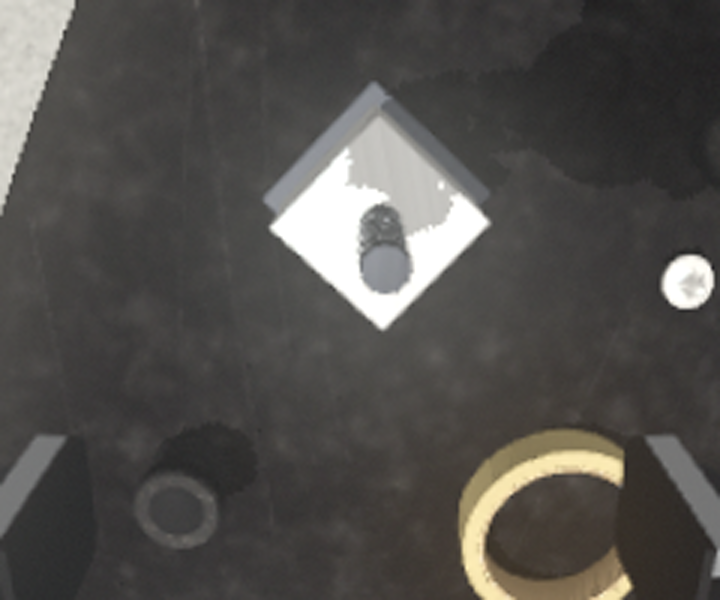

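The crop shows the block top corners at about (380,103), (490,222), (383,330) and (270,228), and the pin's top disc at (385,268). The loupe is clear, at lower left.

```bash
python3 -c "
from h import *
f=lambda c,r,z: atz('wrist',(100+r/3,200+c/3),z)[:2]
p=f(385,268,.129);print('pin top',p)
q=np.array([f(*a,.065) for a in ((380,103),(490,222),(383,330),(270,228))]);print(q.mean(0),[np.linalg.norm(q[i]-q[i-1]) for i in range(4)])
go(*p,.16)
m=(p+q.mean(0))/2;go(*m,.16)"
```

```text
pin top [ 0.51623666 -0.30990741]
[ 0.51669564 -0.3093996 ] [np.float64(0.060015909686494465), np.float64(0.058739988929395456), np.float64(0.05644787261535086), np.float64(0.05665791688431032)]
t 11.53 pos [ 0.5087 -0.3148  0.2503] tool y dir 24.05 shift [0.0014 0.0089 0.0903] F [-0.3  0.5 -0.1] w 1.001 g 0.0 tilt [ 0. -0.]
t 11.53 pos [ 0.5087 -0.3148  0.2503] tool y dir 24.05 shift [0.0015 0.0092 0.0903] F [-0.3  0.5 -0.1] w 1.001 g 0.0 tilt [ 0. -0.]
```

```bash
python3 -m jog '[[0.0015,0.009,0.0,0],[0,0,0.055,0],[0,0,0.056,0],[0,0,0.056,0],[0,0,0,0]]' 
python3 -m jog '[[0,0,0,0],[0,0,0,0],[0,0,0,0],[0,0,0,0],[0,0,0,0]]' 0.0 60
python3 -m jog '[[0,0,0,0],[0,0,0,0],[0,0,0,0],[0,0,0,0]]'; python3 -c "
from h import *
go(.5163,-.3098,.083)"
```

```text
time: 12.15
tool_pos: [0.5122, -0.3073, 0.0776]
tcp_rot: [-1.705, -2.625, -0.0]
wrist_force: [-0.2, 1.6, 0.3]
width: 0.999
grip_force: 0.0
time: 12.78
tool_pos: [0.517, -0.3111, 0.0849]
tcp_rot: [1.71, 2.632, 0.0]
wrist_force: [-1.7, 0.7, 5.9]
width: 0.169
grip_force: 58.3
time: 13.28
tool_pos: [0.517, -0.3111, 0.0849]
tcp_rot: [1.71, 2.632, 0.0]
wrist_force: [-0.4, -0.3, 7.2]
width: 0.171
grip_force: 58.3
t 13.28 pos [ 0.517  -0.3111  0.0849] tool y dir 23.97 shift [ 0.0015 -0.0001  0.0019] F [-0.4 -0.3  7.2] w 0.171 g 58.3 tilt [ 0.002 -0.001]
```

```bash
python3 -m jog '[[0,0,-0.02,0],[0,0,-0.03,0],[0,0,-0.03,0],[0,0,-0.03,0],[0,0,0,0]]' 
python3 -m jog '[[0,0,0,0],[0,0,0,0]]' >/dev/null
python3 -c "
from h import *
im=save('wrist','w5.png');save('scene','s5.png');save('top','t5.png')
go(.4993,-.113,.2)
for c in ('wrist','scene','top'):
  for r in bot.spot_point(c,'reset_pin')[:2]: print(c,r['pixel'],r['conf'])
a=cv2.resize(im[180:400,220:440,::-1],(400,400));b=cv2.imread('pics/s5.png')[130:290,320:480];b=cv2.resize(b,(400,400))
cv2.imwrite('pics/c5.png',cv2.hconcat([a,b]))"
```

```text
time: 13.9
tool_pos: [0.5179, -0.3118, 0.1974]
tcp_rot: [1.708, 2.629, 0.0]
wrist_force: [-0.4, 0.3, 0.1]
width: 0.172
grip_force: 58.6
t 14.3 pos [ 0.5154 -0.3101  0.1917] tool y dir 23.98 shift [ 0.1866  0.0654 -0.008 ] F [-0.2 -0.6  0.1] w 0.168 g 58.6 tilt [-0.002  0.001]
wrist [206.9, 316.3] 0.59
scene [215.9, 387.1] 0.6
top [204.2, 399.6] 0.59
top [234.6, 188.4] 0.21
```

View pics/c5.png

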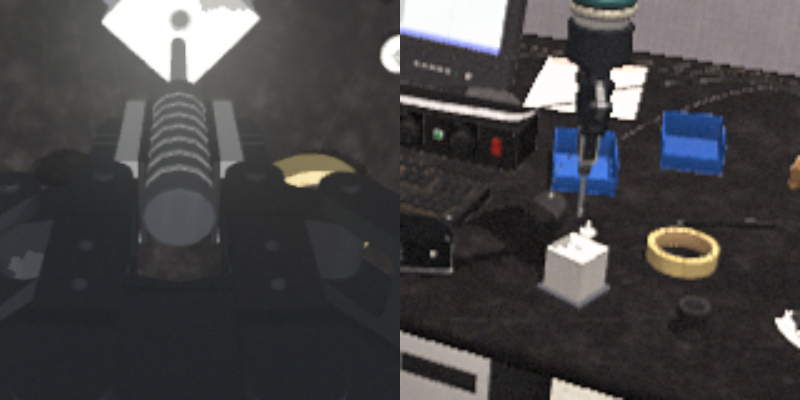

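The pin is held straight, well clear of the stand. Its tip is at crop (178,40) and the stand hole at (180,18). Now the tip's offset from the TCP.

```bash
python3 -c "
from h import *
s=bot.read_state();M=R.from_rotvec(s['tcp_rot']).as_matrix();z=s['tool_pos'][2]
f=lambda c,r,z: atz('wrist',(180+r*.55,220+c*.55),z)
for n,c,r,zz in (('tip far edge',178,38,z-.08),('tip',178,42,z-.08),('shoulder',178,88,z-.02),('topdisc',180,216,z+.044)): print(n,(M.T@(f(c,r,zz)-s['tool_pos'])).round(4))
print('stand hole',f(180,19,.065))
i=bot.regions_of('wrist','reset_pin')
for r in i[:1]: ys,xs=np.nonzero(r['pixels']);print(r['conf'],r['box'],[(y,xs[ys==y].mean().round(1)) for y in range(ys.min(),ys.min()+30,4)])
go(.4993,-.113,.2)"
```

```text
tip far edge [ 0.0033 -0.0003  0.08  ]
tip [ 0.0015 -0.0003  0.08  ]
shoulder [ 0.0052 -0.0003  0.02  ]
topdisc [ 0.0017  0.0001 -0.044 ]
stand hole [ 0.51682668 -0.31121596  0.065     ]
0.9 [298.8, 200.0, 340.7, 316.9] [(201, np.float64(318.0)), (205, np.float64(317.5)), (209, np.float64(317.5)), (213, np.float64(317.5)), (217, np.float64(317.5)), (221, np.float64(318.0)), (225, np.float64(317.5)), (229, np.float64(317.5))]
t 14.5 pos [ 0.5159 -0.3105  0.1926] tool y dir 23.98 shift [ 0.1872  0.0651 -0.0073] F [-0.2 -0.6 -0.1] w 0.169 g 58.6 tilt [-0.001  0.   ]
```

```bash
python3 -m jog '[[0.0464,0.0163,0,0],[0.0464,0.0163,0,0],[0.0464,0.0163,0,0],[0.0464,0.0163,0,0],[0,0,0.02,0]]' 
python3 -m jog '[[0,0,0.015,0],[0,0,0,0],[0,0,0,0]]' >/dev/null
python3 look.py w6.png round_hole reset_button_top
python3 -c "
from h import *
go(.4993,-.113,.16)
im=cv2.imread('pics/w6.png');cv2.imwrite('pics/c6.png',cv2.resize(im[120:320,220:440],None,fx=3,fy=3,interpolation=2))"
```

```text
time: 15.12
tool_pos: [0.5013, -0.1118, 0.1748]
tcp_rot: [1.705, 2.635, 0.003]
wrist_force: [0.6, -0.1, -0.5]
width: 0.167
grip_force: 58.6
round_hole [188.4 319. ] 0.57 [ 0.4992 -0.11    0.05  ]
round_hole [199.1 316.3] 0.27 [ 0.5009 -0.1194  0.05  ]
reset_button_top [183.1 317.7] 0.43 [ 0.4983 -0.1106  0.03  ]
[ 0.5008 -0.1151  0.1588] [1.7121 2.6327 0.0006] 15.65
t 15.65 pos [ 0.5008 -0.1151  0.1588] tool y dir 23.93 shift [ 0.0025 -0.0005 -0.0012] F [ 0.4 -1.5 -0.6] w 0.168 g 58.6 tilt [ 0.001 -0.   ]
```

View pics/c6.png

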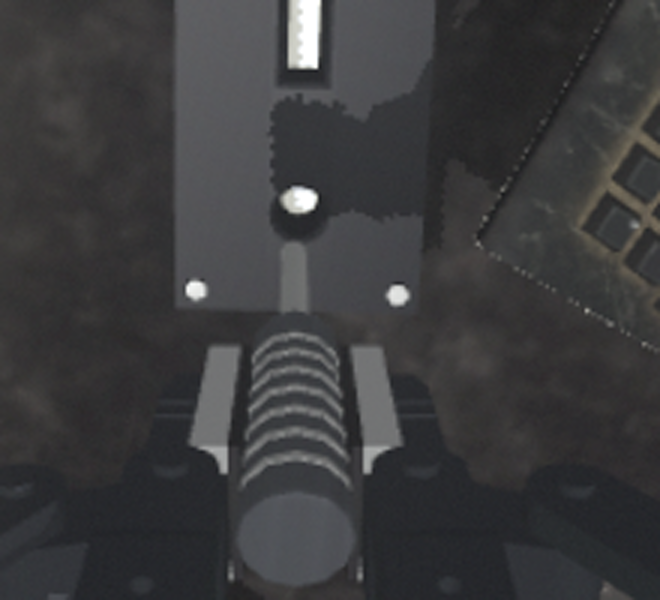

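The round hole is at crop (299,213), with the white button in it. The pin tip is at (294,246), just on the near side. Computing the correction.

```bash
python3 -c "
from h import *
s=bot.read_state();M=R.from_rotvec(s['tcp_rot']).as_matrix();z=s['tool_pos'][2]
f=lambda c,r,z: (M.T@(atz('wrist',(120+r/3,220+c/3),z)-s['tool_pos'])).round(4)
print('hole',f(299,213,.05),f(299,186,.05),f(299,242,.05),f(271,213,.05),f(327,213,.05),'tip',f(294,247,z-.08),'button',f(299,200,.03))"
```

```text
hole [0.0032 0.0012 0.1088] [0.011  0.0012 0.1088] [-0.0053  0.0012  0.1088] [ 0.0032 -0.0067  0.1088] [0.0032 0.009  0.1088] tip [ 0.0021 -0.0002  0.08  ] button [0.0019 0.0013 0.1288]
```

```bash
python3 -m jog '[[0.001,0.0014,0,0],[0,0,0.015,0],[0,0,0.015,0],[0,0,0.013,0],[0,0,0,0]]' 
python3 -m jog '[[0,0,0,0],[0,0,0,0]]'; python3 -c "
from h import *
go(.4993,-.113,.104)"
```

```text
time: 16.27
tool_pos: [0.4994, -0.1125, 0.1129]
tcp_rot: [-1.709, -2.631, 0.002]
wrist_force: [-1.0, -0.1, -1.4]
width: 0.171
grip_force: 58.6
time: 16.52
tool_pos: [0.5016, -0.1131, 0.1157]
tcp_rot: [1.711, 2.633, 0.001]
wrist_force: [-0.8, -0.1, -0.6]
width: 0.172
grip_force: 58.6
t 16.52 pos [ 0.5016 -0.1131  0.1157] tool y dir 23.98 shift [ 0.0011 -0.0021  0.0117] F [-0.8 -0.1 -0.6] w 0.172 g 58.6 tilt [ 0.001 -0.   ]
```

```bash
python3 -m jog '[[0,0,0.004,0],[0,0,0.004,0],[0,0,0,0],[0,0,0,0]]' 
python3 -m jog '[[0,0,0.002,0],[0,0,0.002,0],[0,0,0,0],[0,0,0,0]]'
```

```text
time: 17.02
tool_pos: [0.5015, -0.1131, 0.1076]
tcp_rot: [1.711, 2.634, 0.001]
wrist_force: [1.2, 0.1, 2.2]
width: 0.175
grip_force: 59.0
time: 17.52
tool_pos: [0.5017, -0.1131, 0.1037]
tcp_rot: [1.711, 2.633, 0.001]
wrist_force: [0.2, -0.0, 6.1]
width: 0.172
grip_force: 59.5
```

```bash
python3 -m jog '[[0,0,0.002,0],[0,0,0,0],[0,0,0,0],[0,0,0,0]]'
python3 -c "
from h import *
go(.5,-.113,.1);save('scene','s7.png');im=save('wrist','w7.png')
cv2.imwrite('pics/c7.png',cv2.hconcat([cv2.resize(im[120:320,220:440,::-1],(440,400)),cv2.resize(cv2.imread('pics/s7.png')[130:270,250:390],(400,400))]))"
```

```text
time: 18.02
tool_pos: [0.5022, -0.1134, 0.1034]
tcp_rot: [1.71, 2.633, 0.001]
wrist_force: [-2.7, 0.4, 13.4]
width: 0.169
grip_force: 60.7
t 18.02 pos [ 0.5022 -0.1134  0.1034] tool y dir 23.98 shift [ 0.0012 -0.0018  0.0034] F [-2.7  0.4 13.4] w 0.169 g 60.7 tilt [ 0.002 -0.001]
```

View pics/c7.png

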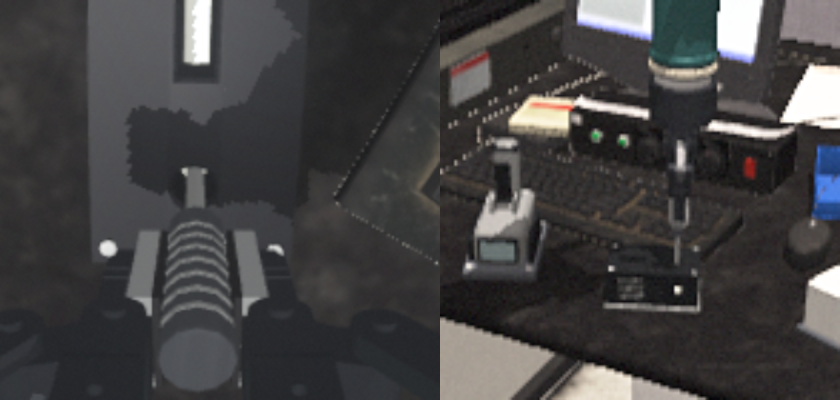

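The pin is in the round hole at crop (195,175). TCP z of 0.1034 matches the button's stop, and the force rose from 6 to 13 N with only 0.3 mm more travel, so the button is fully down.

```bash
python3 -c "
from workcell import bot
print(bot.finish_job())"
```

```text
the job is handed in; nothing more can be done
None
```

I handed the job in with the trigger squeezed fully and released, and the gripped pin holding the round-hole button at its stop with about 13 N; the hand-in returned no verdict.

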